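Make up two underglaze kits on their boards

TASK

Make up the two painting kits from the stock on the table. The board with the blue test tile gets the small black jar and the cream squeeze bottle, one in each of its round wells, and the blue pen in its groove; the board with the green test tile already has its white pen in the groove and gets the yellow-green jar and the yellow squeeze bottle in its wells. Everything must end fully down in its pocket, jars and bottles upright, and the lilac jar, which belongs to neither kit, stays where it is.

Things in the scene. Friction and masses are not known exactly. Their poses are not given: they have to be found in the camera images.
- board_blue: Fixed plywood kit board, 166 (x) x 236 (y) mm, top at z 21, with a blue test tile along its +y end. Origin: centre of underside, z up, +x away from the robot within 0.2 rad. Pockets are 9 mm deep (floor z 12): 80 mm round wells centred at (x, y) = (34, 30), beside the tile, and (34, -70); pen groove 36 wide (x), 170 long (y), centre (-49, -14). Pockets empty.
- board_green: Fixed plywood kit board, 166 (x) x 236 (y) mm, top at z 21, with a green test tile along its +y end. Origin: centre of underside, z up, +x away from the robot within 0.2 rad. Pockets are 9 mm deep (floor z 12): 80 mm round wells centred at (x, y) = (34, 30), beside the tile, and (34, -70); pen groove 36 wide (x), 170 long (y), centre (-49, -14). White pen already in the groove.
- black_jar: Short glaze jar with a black body band, pale label and white screw lid, 58 mm diameter, 86 mm high. Origin: centre of its underside, z up, stands upright; turned at random about z. Body straight-sided from z = 5 to 60 mm; lid of 54 mm diameter from 70 mm up. About 0.2 kg.
- cream_bottle: Cream (bone-coloured) squeeze bottle with a narrow cap, body 52 mm diameter, 175 mm high in all. Origin: centre of its underside, z up, stands upright; turned at random about z. The body is straight from z = 5 to 134 mm and narrows to the cap (28 mm diameter, z = 155 to 175 mm). About 0.55 kg.
- green_jar: Tall glaze jar of yellow-green (lime) with pale label and white screw lid, 66 mm diameter, 152 mm high. Origin: centre of its underside, z up, stands upright; turned at random about z. Body straight-sided from z = 5 to 107 mm; lid of 58 mm diameter from z = 125 mm up. About 0.63 kg.
- blue_pen: Light blue underglaze pen lying on its side on the table, roughly crosswise (along world y): 14 mm wide (x), 142 mm long (y, cap end to tip), 16 mm high with its clip (barrel 14 mm); solid from y = -62 to 68 mm. Origin: under the middle of its length, at its underside; y along the pen, z up. About 20 g. It does not roll.
- white_pen: Pale, whitish underglaze pen lying on its side in the groove of the green-tile board, where it belongs: 14 mm wide (x), 142 mm long (y, cap end to tip), 16 mm high with its clip (barrel 14 mm); solid from y = -62 to 68 mm. Origin: under the middle of its length, at its underside; y along the pen, z up. About 20 g. It does not roll.
- yellow_bottle: Lemon-yellow squeeze bottle with a narrow cap, body 58 mm diameter, 190 mm high in all. Origin: centre of its underside, z up, stands upright; turned at random about z. The body is straight from z = 5 to 148 mm and narrows to the cap (30 mm diameter, z = 167 to 190 mm). About 0.55 kg.
- lilac_jar: Tall glaze jar of lilac with a black label and white lid, 66 mm diameter, 165 mm high; part of neither kit, stays where it is. Origin: centre of its underside, z up, stands upright; turned at random about z. 
Things that resemble listed ones, but are neither listed nor needed, are in the scene too. Leave any purple look-alike of the black_jar alone. What is shaped like the green_jar but red is not meant.

How it is judged:
By the outcome, as a careful person would: the job done as asked, in the order asked, and still so for the second after the job is handed in, with the robot touching nothing.
It also fails if it takes over 147 s, if anything falls off the work surface, if the arm or the gripper's body presses on something with over 40 N, if the wrist force passes 120 N, or if a joint passes its speed limit or range.

ROBOT

A 6-joint arm with a two-finger parallel gripper is mounted at the origin on the work surface; the furniture and walls round the work are solid. World frame = base frame: x ahead of the robot, y to its left, z up, the work surface at z = 0. Lengths are in mm, angles in degrees, forces in N, time in s.
With the tool pointing down it reaches from about 350 to 850 mm from the base axis. Payload 8.1 kg.
Tool frame: the origin (TCP) lies at the very end of the fingers, on their centre line; the grasp point (between the pads) lies r.tcp_to_grasp behind it (r.tcp_to_grasp is the distance from the TCP to the grasp point, in mm); z points along the fingers, y is the line along which they close (so a half turn about z gives the same grasp; the last joint's range is limited). The gripper opens to 85 mm and grips with 20 to 120 N. Pads are 22 mm wide; open, the fingers measure 114 mm over their backs; the gripper's body (76 mm by 85 mm) begins 54 mm behind the grasp point. The pads swing forward as they close: fully open they stand 13 mm farther back than shut.
Start: joints at [58.476, 7.471, 85.268, -0, 87.261, -4.893], TCP at [268.927, 536.361, 210.292] pointing down, gripper open.
Joint ranges: [-169.43, 169.43], [-51.17, 129.36], [1.28, 143.12], [-76.62, 256.62], [0, 156.53], [-152.29, 152.29]. Speed limits (degrees/s): [136.94, 136.94, 159.86, 180, 180, 180].

INTERFACE

Orientations are given as [roll, pitch, yaw] about the fixed x, y, z axes, in that order (R = Rz(yaw) Ry(pitch) Rx(roll)).
In Python, from bench import sense, viewer, order, r gives the robot as it stands.
- The arm moves only by the tool carry_out, never from a script. Its argument "increments" is one flat list of numbers, 7 for each row, row after row: the shift along the tool's x, y, z as a fraction of full scale, then the turn, a rotation vector about the tool's x, y, z as a fraction of full scale, then the opening, from -1 (shut) to 1 (fully open). A call has exactly 10 rows; each row is the pose to reach, as a shift and turn from the pose commanded when the call began, along the tool's axes at that moment, turning the shorter way round; what a row does not reach only later rows make up. Full scale, the value 1, is 400 mm for a shift and 2 pi rad for a turn. A row lasts 1/8 s, in which the tool goes at most 62.5 mm and 10.7 degrees, less where a joint would pass 70% of its speed; a pose out of reach is approached as far as the arm can. A call with a number of a shift or a turn outside -1 to 1 is refused whole. A call with a gripper value outside its range is refused whole. The fingers move at their own pace and stop on an object; "force" is the grip in N (left out, the last holds). Time passes only in rows, so rows that repeat a pose let the fingers close, or fill a call up. It gives the time, the measured TCP pose, the force, the opening and the grip force at its end, in the units of the state.
- sense(): the state, without advancing time (a new reading comes with each control period).
- viewer.snapshot(name): name is "scene" or "top" or "wrist"; returns the picture (420x560x3 uint8, red, green, blue); there is no depth.
- viewer.get_calibration(name): a dict with "fx", "fy", "cx", "cy" (pixels), "R" (3x3) and "t" (3): a world point X has camera coordinates R X + t. Camera axes: x right, y down, z forward; pixel columns grow to the right and rows downward; lengths in mm; the calibration is good to about 2 mm. A picture is of the moment at which its call begins: read the wrist's pose just before it. get_calibration takes no time and is no camera call; for the wrist camera it gives the pose at the moment of the call.
- order.hand_in(): hands the job in; it is judged then, once.
The state is a dict: "time": time; "joint_pos": joint angles; "qd": joint speeds; "joint_efforts": joint torques, N m; "tool_pos": TCP position; "tcp_rot": TCP orientation; "ft_force": force on the tool from outside, world axes, zero at the start; "wrist_torque": the same for the moment, N m; "finger_gap": finger opening in mm; "grip_force": force on a finger pad.
Only numpy, scipy, OpenCV 4.12 (cv2) and the standard library are available. Lean on these libraries where they do the work, as an engineer would, in place of code of your own. Each camera call takes 0.05 s, during which the arm holds its last target. There are 200 camera calls.

## Working session

There is one attempt and no reset: what is moved stays moved. The work goes in short steps, Python scripts to look and compute and a tool call to move; the robot and the scene stay as the last step left them, time stands still between calls to the robot, and variables do not carry over. Pictures are saved under pics/ and viewed, at most 14 in all, crops included, and the job is handed in when it is done.

Besides the shell and the picture viewer there is one more tool, called after "Emit:" as name(argument=value, ...) on one line, values as JSON. carry_out: Moves the arm, as the interface text tells. Its arguments: {"type":"object","properties":{"increments":{"type":"array"},"force":{"type":"number"}},"required":["increments"]}

```bash
mkdir -p pics; ls; python3 - <<'E'
from bench import sense, viewer, order, r
import cv2,numpy as np
print(sense()); print(r.tcp_to_grasp)
for n in("scene","top"):
    p=viewer.snapshot(n); cv2.imwrite(f"pics/{n}0.png",p[:,:,::-1]); c=viewer.get_calibration(n); print(n,c)
E
```

```text
pics
{'time': 0.0, 'joint_pos': array([ 5.84757254e+01,  7.51547414e+00,  8.53309050e+01, -2.97312002e-04,
        8.72623856e+01, -4.89510180e+00]), 'qd': array([ 0.03561601,  0.04199292, -0.02198009,  0.02842322, -0.02107367,
        0.06592115]), 'joint_efforts': array([-6.86748208e-04, -5.69399464e+01, -5.00555670e+01, -4.62378903e-04,
        1.51408254e-02,  5.19156856e-06]), 'tool_pos': array([268.61075182, 535.8355273 , 209.22508779]), 'tcp_rot': array([-1.79891607e+02, -8.98521655e-03,  1.53370833e+02]), 'ft_force': array([ 0.02682838, -0.16901865,  0.47522909]), 'wrist_torque': array([ 0.00437563,  0.02423109, -0.03563533]), 'grip_force': 0.0, 'finger_gap': 85.4150883044908}
18.700000000000003
scene {'fx': 466.34624457064325, 'fy': 466.34624457064325, 'cx': 278.4801037038347, 'cy': 215.4215004937744, 'R': array([[ 0.90252207, -0.43026097,  0.0181497 ],
       [-0.28487257, -0.62809839, -0.72411327],
       [ 0.32295748,  0.64835786, -0.68944221]]), 't': array([-480.76779508,  231.24132471,  974.02186637])}
top {'fx': 386.4938612610246, 'fy': 386.4938612610246, 'cx': 281.37280604487177, 'cy': 211.29894508574858, 'R': array([[ 0.02748336, -0.99961755,  0.00306978],
       [-0.98289887, -0.02758282, -0.18206868],
       [ 0.18208372,  0.00198657, -0.98328102]]), 't': array([  31.93395095,  540.14152023, 1136.0518219 ])}
```

View pics/top0.png

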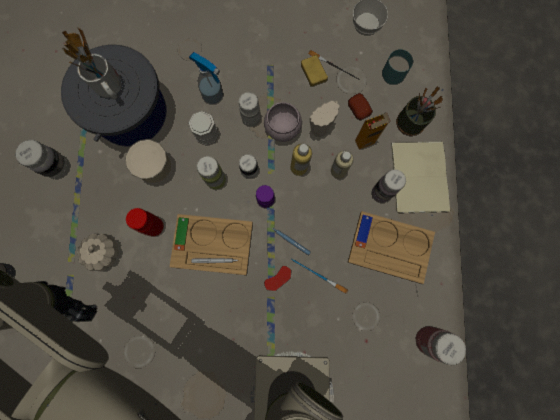

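View pics/scene0.png

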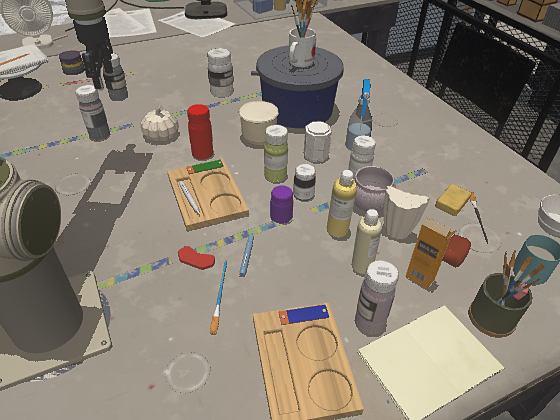

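Top view: lime jar about (209,168), black jar (248,163), yellow bottle (302,155), cream bottle (344,160), lilac (391,182), blue pen (293,241), green board (211,245), blue board (392,247). The scene view shows the same things standing at (276,150), (304,181), (342,205), (368,240), (376,298). I'll enlarge the middle for exact pixels.

```bash
python3 - <<'E'
import cv2,numpy as np
a=cv2.imread("pics/top0.png")[140:290,160:450]; b=cv2.imread("pics/scene0.png")[110:420,160:400]
f=lambda m,s:np.clip(cv2.resize(m,None,fx=s,fy=s,interpolation=cv2.INTER_CUBIC)*1.5,0,255).astype('uint8')
A=f(a,2.75);B=f(b,1.93)
for s,im,o in((2.75,A,(160,140)),(1.93,B,(160,110))):
    for v in range(0,320,20):
        cv2.putText(im,str(o[0]+v),(int(v*s),8),0,.3,(0,255,255));cv2.putText(im,str(o[1]+v),(0,int(v*s)+4),0,.3,(0,255,255))
cv2.imwrite("pics/a.png",A);cv2.imwrite("pics/b.png",B)
E
```

```text
(no output)
```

View pics/a.png

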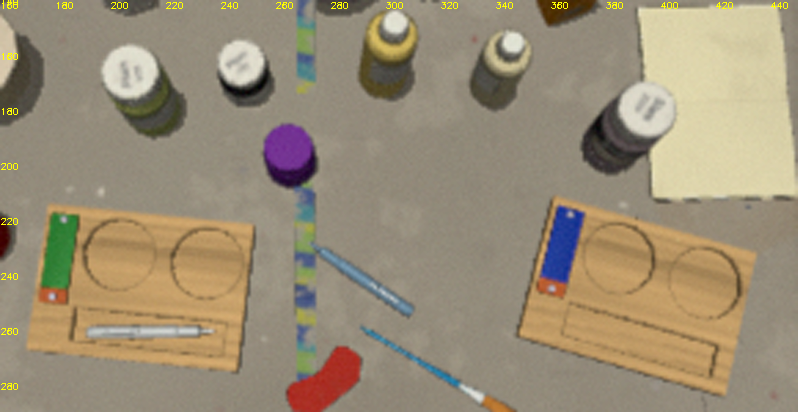

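View pics/b.png

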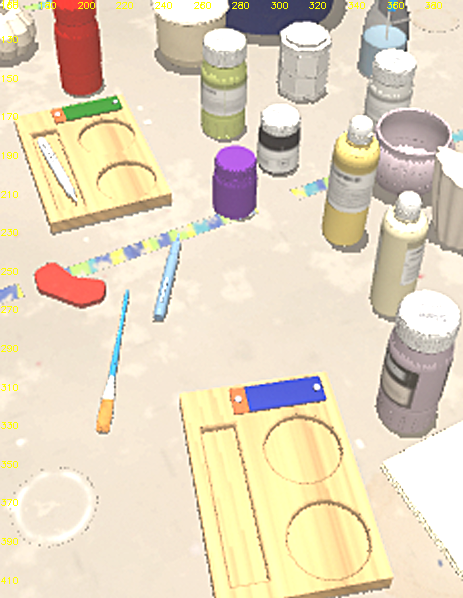

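The crops show the lids and caps clearly; both boards' wells are empty apart from the white pen in the green groove. The board corners are sharp in both views. Now I'll triangulate.

```bash
cat > h.py <<'E'
import cv2,numpy as np
from bench import viewer,sense,order,r
def ray(c,p):
    d=c["R"].T@np.array([(p[0]-c["cx"])/c["fx"],(p[1]-c["cy"])/c["fy"],1.]); return -c["R"].T@c["t"],d/np.linalg.norm(d)
def plane(c,p,z):
    o,d=ray(c,p); return o+d*(z-o[2])/d[2]
def tri(rays):
    A=sum(np.eye(3)-np.outer(d,d) for o,d in rays); b=sum((np.eye(3)-np.outer(d,d))@o for o,d in rays)
    X=np.linalg.solve(A,b); return X,max(np.linalg.norm(np.cross(X-o,d)) for o,d in rays)
def big(m):
    cs,_=cv2.findContours(m.astype('uint8'),cv2.RETR_EXTERNAL,cv2.CHAIN_APPROX_NONE); return max(cs,key=cv2.contourArea)
def cen(m):
    c=cv2.moments(big(m)); return np.array([c["m10"],c["m01"]])/max(c["m00"],1)
def quad(m):
    c=cv2.convexHull(big(m))
    for e in np.arange(.01,.1,.005):
        q=cv2.approxPolyDP(c,e*cv2.arcLength(c,True),True)
        if len(q)==4: break
    return q[:,0].astype(float)
E
cat > m.py <<'E'
from h import *
T=cv2.imread("pics/top0.png");S=cv2.imread("pics/scene0.png")
ct,cs=viewer.get_calibration("top"),viewer.get_calibration("scene")
def white(I,box,th=60):
    x0,y0,x1,y1=box; h=cv2.cvtColor(I[y0:y1,x0:x1],cv2.COLOR_BGR2HSV)
    v=h[...,2]; m=(h[...,1]<th)&(v>0.72*np.percentile(v[h[...,1]<th],97)); c=big(m); b=cv2.boundingRect(c)
    return cen(m)+[x0,y0],(b[0]+x0,b[1]+y0)+b[2:]
# lids: box in top, box in scene
B={"black":((236,150,262,178),(290,160,318,182)),"green":((194,153,224,182),(260,122,292,148)),
"cream":((336,148,354,164),(360,205,384,226)),"yellow":((292,142,312,156),(334,166,356,188)),"lilac":((382,166,408,192),(362,258,402,296))}
for k,(a,b) in B.items():
    p,bp=white(T,a);q,bq=white(S,b); X,e=tri([ray(ct,p),ray(cs,q)]); print(k,p.round(1),bp,q.round(1),bq,X.round(1),round(e,1))
def hue(I,lo,hi,s=80,v=30): return cv2.inRange(cv2.cvtColor(I,cv2.COLOR_BGR2HSV),(lo,s,v),(hi,255,255))
for n,(tb,sb) in {"blue":((345,205,440,290),(245,300,370,420)),"green":((165,210,256,280),(165,155,250,232))}.items():
    for I,c,b in((T,ct,tb),(S,cs,sb)):
        x0,y0,x1,y1=b; J=I[y0:y1,x0:x1]
        sat=cv2.cvtColor(J,cv2.COLOR_BGR2HSV)[...,1]; m=cv2.morphologyEx((sat>75).astype('uint8'),cv2.MORPH_OPEN,np.ones((3,3)))
        q=quad(m)+[x0,y0]; P=np.array([plane(c,t,21) for t in q]); print(n,q.tolist()); print(P.round(0)[:,:2].tolist(),np.linalg.norm(P-np.roll(P,-1,0),axis=1).round(0),P.mean(0).round(1))
for I,c,b in((T,ct,(270,225,314,262)),(S,cs,(236,230,258,280))):
    x0,y0,x1,y1=b; m=hue(I[y0:y1,x0:x1],95,115,60); q=cv2.minAreaRect(big(m)); box=cv2.boxPoints(q)+[x0,y0]; cc=np.array(q[0])+[x0,y0]
    e=[(box[i]+box[(i+1)%4])/2 for i in range(4)]; i=0 if np.linalg.norm(e[0]-e[2])>np.linalg.norm(e[1]-e[3]) else 1
    E=np.array([plane(c,e[i],8),plane(c,e[i+2],8)]);print("pen",cc,plane(c,cc,8).round(1),E.round(1).tolist())
E
python3 m.py
```

```text
black [247.1 161.9] (239, 154, 17, 17) [305.1 169.4] (296, 164, 19, 13) [683.  155.4  84.5] 0.3
green [206.5 165.3] (197, 156, 20, 20) [276.1 130.2] (266, 125, 21, 12) [648.4 264.6 150.4] 0.2
cream [346.1 154.6] (342, 151, 9, 8) [372.1 212.9] (367, 209, 11, 9) [ 685.6 -132.1  171. ] 1.2
yellow [303.2 147.5] (299, 144, 9, 8) [347.1 173.3] (342, 170, 11, 8) [697.4  -9.5 185.8] 0.7
lilac [397.6 178.2] (385, 166, 23, 26) [382.3 271.5] (367, 260, 31, 25) [ 617.7 -274.7  169.7] 2.5
blue [[361.0, 211.0], [434.0, 231.0], [423.0, 283.0], [348.0, 261.0]]
[[552.0, -203.0], [495.0, -430.0], [335.0, -390.0], [395.0, -162.0]] [234. 166. 236. 163.] [ 444.3 -296.3   21. ]
blue [[328.0, 303.0], [362.0, 412.0], [271.0, 419.0], [253.0, 314.0]]
[[552.0, -207.0], [489.0, -438.0], [337.0, -380.0], [394.0, -165.0]] [239. 163. 223. 163.] [ 443.  -297.2   21. ]
green [[177.0, 215.0], [251.0, 221.0], [246.0, 274.0], [170.0, 267.0]]
[[523.0, 374.0], [511.0, 141.0], [347.0, 149.0], [362.0, 383.0]] [233. 164. 234. 162.] [435.7 261.7  21. ]
green [[223.0, 159.0], [248.0, 214.0], [187.0, 229.0], [168.0, 170.0]]
[[527.0, 368.0], [503.0, 122.0], [345.0, 134.0], [367.0, 383.0]] [248. 159. 250. 161.] [435.5 251.8  21. ]
pen [291.42307663 241.11538315] [452.7  12.9   8. ] [[488.3, 69.4, 8.0], [417.4, -42.9, 8.0]]
pen [246.85294342 253.08823395] [452.8   9.4   8. ] [[494.0, 72.1, 8.0], [415.3, -47.7, 8.0]]
```

Heights agree (84.5/86, 150/152, 171/175, 186/190 with side-of-cap bias), and board sizes agree (235x164 vs 236x166). Blue board: centre (444,-296.5), yaw -14.1°. Green board: centre (436,260), yaw about -3°. Next, a helper that converts world targets to rows.

```bash
cat > g.py <<'E'
import numpy as np
# start and targets: x,y,z,yaw (tool down) -> rows sx sy sz, turn z (fractions)
def rel(s,*ts):
    for t in ts:
        d=np.subtract(t,s); a=np.radians(s[3]); c,n=np.cos(a),np.sin(a)
        print(t,"->",(np.round([(c*d[0]+n*d[1])/400,(n*d[0]-c*d[1])/400,-d[2]/400],4)).tolist(),"tz",round(-((d[3]+180)%360-180)/360,4))
E
python3 - <<'E'
from g import *
rel((268.927,536.361,210.292,153.37),(683,155,210,90))
from h import *
ct=viewer.get_calibration("top")
print("purple",plane(ct,(265,192),80).round(0),"behind",plane(ct,(250,100),120).round(0),"red",plane(ct,(137,216),150).round(0),"wax",plane(ct,(374,125),100).round(0))
E
```

```text
(683, 155, 210, 90) -> [-1.3527, -0.3883, 0.0007] tz 0.176
purple [591.  98.  80.] behind [868. 152. 120.] red [496. 450. 150.] wax [ 806. -229.  100.]
```

```bash
python3 - <<'E'
from g import *
rel((268.927,536.361,210.292,153.37),(400,262,330,90))
E
```

```text
(400, 262, 330, 90) -> [-0.6004, -0.4663, -0.2993] tz 0.176
```

Emit:
carry_out(increments=[-0.6, -0.466, -0.3, 0, 0, 0.176, 1, -0.6, -0.466, -0.3, 0, 0, 0.176, 1, -0.6, -0.466, -0.3, 0, 0, 0.176, 1, -0.6, -0.466, -0.3, 0, 0, 0.176, 1, -0.6, -0.466, -0.3, 0, 0, 0.176, 1, -0.6, -0.466, -0.3, 0, 0, 0.176, 1, -0.6, -0.466, -0.3, 0, 0, 0.176, 1, -0.6, -0.466, -0.3, 0, 0, 0.176, 1, -0.6, -0.466, -0.3, 0, 0, 0.176, 1, -0.6, -0.466, -0.3, 0, 0, 0.176, 1])

```text
time: 1.35
tool_pos: [399.4, 262.8, 329.8]
tcp_rot: [-180.0, 0.0, 90.2]
ft_force: [-0.0, -0.1, 0.1]
finger_gap: 85.1
grip_force: 0.0
```

```bash
python3 - <<'E'
from h import *
c=viewer.get_calibration("wrist");p=viewer.snapshot("wrist")[:,:,::-1];cv2.imwrite("pics/w1.png",p);np.save("w1.npy",c,allow_pickle=True)
print(sense()["tool_pos"],(-c["R"].T@c["t"]).round(0),c["R"].round(2),c["fx"])
E
```

```text
[399.50071264 262.68367761 329.91357084] [400. 338. 494.] [[ 1.    0.   -0.  ]
 [ 0.   -0.96  0.29]
 [ 0.   -0.29 -0.96]] 367.5892247381752
```

View pics/w1.png

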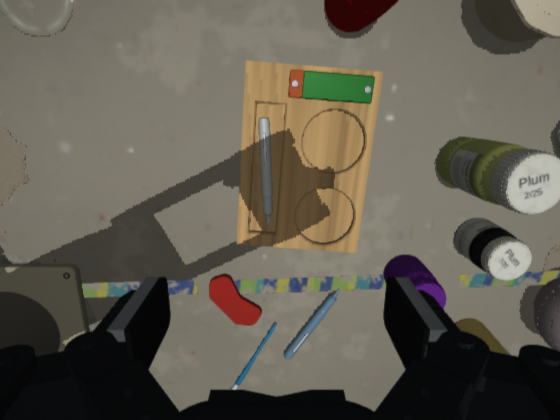

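Wrist view: the green board spans (247,61)–(357,252) with wells near (334,141) and (326,215). The lime lid is at (532,182), the black lid at (509,259) and the blue pen at (312,323).

```bash
cat > w.py <<'E'
from h import *
def lid(I,c,b,z):
    x0,y0,x1,y1=b; h=cv2.cvtColor(I[y0:y1,x0:x1],cv2.COLOR_BGR2HSV); m=((h[...,1]<60)&(h[...,2]>140)).astype('uint8')
    m=cv2.morphologyEx(m,cv2.MORPH_CLOSE,np.ones((7,7))); (p,ax,_)=cv2.fitEllipse(big(m)); p=np.add(p,[x0,y0]); print("lid",p.round(1),np.round(ax,1),plane(c,p,z).round(1)); return p
def board(I,c,b,z=21):
    x0,y0,x1,y1=b; h=cv2.cvtColor(I[y0:y1,x0:x1],cv2.COLOR_BGR2HSV)[...,1]
    m=cv2.morphologyEx((h>75).astype('uint8'),cv2.MORPH_OPEN,np.ones((3,3))); q=quad(m)+[x0,y0]; P=np.array([plane(c,t,z) for t in q])
    print(q.tolist(),P.round(0)[:,:2].tolist(),np.linalg.norm(P-np.roll(P,-1,0),axis=1).round(0),P.mean(0).round(1)); return q
E
python3 - <<'E'
from w import *
I=cv2.imread("pics/w1.png");c=np.load("w1.npy",allow_pickle=True).item();ct=viewer.get_calibration("top");cs=viewer.get_calibration("scene")
q=board(I,c,(225,50,395,262))
for p in((334,141),(326,215)):print("well",plane(c,p,21).round(1))
g=lid(I,c,(480,140,560,220),152);b=lid(I,c,(480,230,535,285),86)
print("green",tri([ray(ct,(206.5,165.3)),ray(c,g)]),"black",tri([ray(ct,(247.1,161.9)),ray(c,b)]))
T=np.array([[177,215],[251,221],[246,274],[170,267]])
for t in T:
    Z=[tri([ray(ct,t),ray(c,u)]) for u in q]; print(min(Z,key=lambda z:z[1]))
E
```

```text
[[246.0, 60.0], [382.0, 72.0], [355.0, 252.0], [237.0, 244.0]] [[363.0, 384.0], [526.0, 371.0], [509.0, 137.0], [345.0, 148.0]] [164. 235. 164. 236.] [435.9 260.1  21. ]
well [472.6 289.   21. ]
well [466.5 190.6  21. ]
lid [535.  184.1] [52.4 63.4] [645.1 262.5 152. ]
lid [510.2 260.7] [35.9 46. ] [682.2 153.5  86. ]
green (array([646.68838383, 263.35431322, 151.73083318]), np.float64(1.4960617868144057)) black (array([680.97791191, 154.77736738,  88.41257367]), np.float64(0.4875488185012201))
(array([521.31119669, 369.5369712 ,  37.39997088]), np.float64(0.7682835343512119))
(array([508.39980015, 140.25213965,  28.94305115]), np.float64(1.1740118690965597))
(array([346.25225484, 149.37668363,  23.97819455]), np.float64(0.5898593127980872))
(array([362.08110869, 385.0718386 ,  12.14465508]), np.float64(0.23424682763721685))
```

```bash
python3 - <<'E'
from g import *
rel((399.5,262.7,330,90.1),(682,154.5,150,90),(682,154.5,27,90))
E
```

```text
(682, 154.5, 150, 90) -> [-0.2717, 0.7058, 0.45] tz 0.0003
(682, 154.5, 27, 90) -> [-0.2717, 0.7058, 0.7575] tz 0.0003
```

Emit:
carry_out(increments=[-0.272, 0.706, 0.45, 0, 0, 0, 1, -0.272, 0.706, 0.45, 0, 0, 0, 1, -0.272, 0.706, 0.45, 0, 0, 0, 1, -0.272, 0.706, 0.45, 0, 0, 0, 1, -0.272, 0.706, 0.45, 0, 0, 0, 1, -0.272, 0.706, 0.45, 0, 0, 0, 1, -0.272, 0.706, 0.45, 0, 0, 0, 1, -0.272, 0.706, 0.55, 0, 0, 0, 1, -0.272, 0.706, 0.65, 0, 0, 0, 1, -0.272, 0.706, 0.757, 0, 0, 0, 1])

```text
time: 2.65
tool_pos: [682.6, 154.6, 28.1]
tcp_rot: [179.9, -0.0, 90.1]
ft_force: [0.5, -0.9, -0.9]
finger_gap: 85.4
grip_force: 0.0
```

Emit:
carry_out(increments=[0, 0, 0, 0, 0, 0, -0.1, 0, 0, 0, 0, 0, 0, -0.1, 0, 0, 0, 0, 0, 0, -0.1, 0, 0, 0, 0, 0, 0, -0.1, 0, 0, 0, 0, 0, 0, -0.1, 0, 0, 0, 0, 0, 0, -0.1, 0, 0, 0, 0, 0, 0, -0.1, 0, 0, 0, 0, 0, 0, -0.1, 0, 0, 0, 0, 0, 0, -0.1, 0, 0, 0, 0, 0, 0, -0.1], force=40)

```text
time: 3.9
tool_pos: [683.4, 153.6, 29.2]
tcp_rot: [179.9, -0.0, 90.0]
ft_force: [-1.4, -0.5, 6.3]
finger_gap: 54.6
grip_force: 43.1
```

```bash
python3 - <<'E'
from g import *
rel((682,154.5,28,90),(682,154.5,190,90),(480,-200,280,90))
rel((480,-200,280,90),(400,-340,330,90))
E
```

```text
(682, 154.5, 190, 90) -> [0.0, 0.0, -0.405] tz -0.0
(480, -200, 280, 90) -> [-0.8862, -0.505, -0.63] tz -0.0
(400, -340, 330, 90) -> [-0.35, -0.2, -0.125] tz 0.0
```

Emit:
carry_out(increments=[0, 0, -0.1, 0, 0, 0, -0.1, 0, 0, -0.25, 0, 0, 0, -0.1, 0, 0, -0.4, 0, 0, 0, -0.1, -0.886, -0.505, -0.63, 0, 0, 0, -0.1, -0.886, -0.505, -0.63, 0, 0, 0, -0.1, -0.886, -0.505, -0.63, 0, 0, 0, -0.1, -0.886, -0.505, -0.63, 0, 0, 0, -0.1, -0.886, -0.505, -0.63, 0, 0, 0, -0.1, -0.886, -0.505, -0.63, 0, 0, 0, -0.1, -0.886, -0.505, -0.63, 0, 0, 0, -0.1])

```text
time: 5.15
tool_pos: [478.9, -203.1, 280.2]
tcp_rot: [180.0, 0.0, 89.9]
ft_force: [-0.4, 0.2, -2.5]
finger_gap: 55.0
grip_force: 43.6
```

Emit:
carry_out(increments=[-0.35, -0.2, -0.125, 0, 0, 0, -0.1, -0.35, -0.2, -0.125, 0, 0, 0, -0.1, -0.35, -0.2, -0.125, 0, 0, 0, -0.1, -0.35, -0.2, -0.125, 0, 0, 0, -0.1, -0.35, -0.2, -0.125, 0, 0, 0, -0.1, -0.35, -0.2, -0.125, 0, 0, 0, -0.1, -0.35, -0.2, -0.125, 0, 0, 0, -0.1, -0.35, -0.2, -0.125, 0, 0, 0, -0.1, -0.35, -0.2, -0.125, 0, 0, 0, -0.1, -0.35, -0.2, -0.125, 0, 0, 0, -0.1])

```text
time: 6.4
tool_pos: [400.5, -341.0, 329.5]
tcp_rot: [-180.0, 0.0, 90.0]
ft_force: [0.1, -0.5, -2.2]
finger_gap: 54.7
grip_force: 43.6
```

```bash
python3 - <<'E'
from h import *
c=viewer.get_calibration("wrist");p=viewer.snapshot("wrist")[:,:,::-1];cv2.imwrite("pics/w2.png",p);np.save("w2.npy",c,allow_pickle=True)
s=sense();print(s["tool_pos"],s["tcp_rot"],s["finger_gap"],s["grip_force"],s["ft_force"])
E
```

```text
[ 400.45101639 -340.99655383  329.50450198] [1.79997402e+02 1.29488390e-03 9.00137967e+01] 54.743911055954456 43.556331081781536 [ 0.12869576 -0.93798549 -2.84018974]
```

View pics/w2.png

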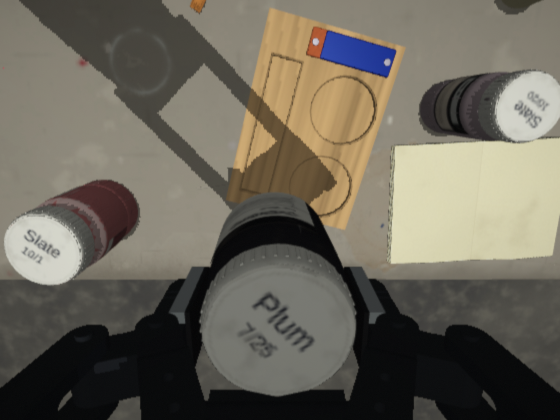

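The black jar is held upright. Blue board corners are about (270,9), (404,45), (346,229), (228,200), and its wells are near (343,109) and (320,186).

```bash
python3 - <<'E'
from w import *
I=cv2.imread("pics/w2.png");c=np.load("w2.npy",allow_pickle=True).item()
board(I,c,(215,0,410,232))
P=np.array([plane(c,p,21) for p in ((270,9),(404,45),(346,229),(228,200))]);m=P.mean(0);d=(P[0]+P[1]-P[2]-P[3])/2;a=np.arctan2(-d[0],d[1]);print(m,np.degrees(a),np.linalg.norm(d))
R=np.array([[np.cos(a),-np.sin(a)],[np.sin(a),np.cos(a)]])
for q in((34,30),(34,-70),(-49,-14)):print(q,(m[:2]+R@q).round(1))
for p in((343,109),(320,186)):print("well",plane(c,p,21).round(1))
lid(I,c,(480,60,560,150),165)
E
```

```text
[[269.0, 8.0], [404.0, 47.0], [344.0, 229.0], [226.0, 199.0]] [[392.0, -164.0], [552.0, -205.0], [493.0, -433.0], [334.0, -391.0]] [165. 235. 165. 234.] [ 442.7 -298.3   21. ]
[ 444.30033363 -298.39565623   21.        ] -13.867015747966738 235.442900632007
(34, 30) [ 484.5 -277.4]
(34, -70) [ 460.5 -374.5]
(-49, -14) [ 393.4 -300.2]
well [ 483.3 -275.8   21. ]
well [ 458.2 -373.2   21. ]
lid [522.2 110.5] [83.2 93.9] [ 612.7 -274.1  165. ]
```

```bash
python3 - <<'E'
from g import *
rel((400.5,-341,329.8,90),(459.5,-373.5,90,90),(459.5,-373.5,41,90))
E
```

```text
(459.5, -373.5, 90, 90) -> [-0.0812, 0.1475, 0.5995] tz -0.0
(459.5, -373.5, 41, 90) -> [-0.0812, 0.1475, 0.722] tz -0.0
```

Emit:
carry_out(increments=[-0.081, 0.147, 0.15, 0, 0, 0, -0.1, -0.081, 0.147, 0.3, 0, 0, 0, -0.1, -0.081, 0.147, 0.45, 0, 0, 0, -0.1, -0.081, 0.147, 0.6, 0, 0, 0, -0.1, -0.081, 0.147, 0.6, 0, 0, 0, -0.1, -0.081, 0.147, 0.63, 0, 0, 0, -0.1, -0.081, 0.147, 0.66, 0, 0, 0, -0.1, -0.081, 0.147, 0.69, 0, 0, 0, -0.1, -0.081, 0.147, 0.71, 0, 0, 0, -0.1, -0.081, 0.147, 0.72, 0, 0, 0, -0.1])

```text
time: 7.7
tool_pos: [459.1, -373.4, 41.2]
tcp_rot: [-180.0, -0.0, 90.0]
ft_force: [-1.5, 0.4, 8.5]
finger_gap: 54.7
grip_force: 45.0
```

```bash
python3 - <<'E'
from g import *
rel((459,-373.4,41,90),(459,-373.4,200,90),(540,-100,330,90))
E
```

```text
(459, -373.4, 200, 90) -> [0.0, 0.0, -0.3975] tz -0.0
(540, -100, 330, 90) -> [0.6835, 0.2025, -0.7225] tz -0.0
```

Emit:
carry_out(increments=[0, 0, 0, 0, 0, 0, 1, 0, 0, 0, 0, 0, 0, 1, 0, 0, 0, 0, 0, 0, 1, 0, 0, -0.02, 0, 0, 0, 1, 0, 0, -0.06, 0, 0, 0, 1, 0, 0, -0.12, 0, 0, 0, 1, 0, 0, -0.25, 0, 0, 0, 1, 0, 0, -0.4, 0, 0, 0, 1, 0, 0, -0.55, 0, 0, 0, 1, 0, 0, -0.7, 0, 0, 0, 1])

```text
time: 8.95
tool_pos: [459.0, -373.2, 325.3]
tcp_rot: [179.9, 0.1, 90.0]
ft_force: [0.2, -0.7, 0.1]
finger_gap: 85.2
grip_force: 0.0
```

Emit:
carry_out(increments=[0.684, 0.202, 0, 0, 0, 0, 1, 0.684, 0.202, 0, 0, 0, 0, 1, 0.684, 0.202, 0, 0, 0, 0, 1, 0.684, 0.202, 0, 0, 0, 0, 1, 0.684, 0.202, 0, 0, 0, 0, 1, 0.684, 0.202, 0, 0, 0, 0, 1, 0.684, 0.202, 0, 0, 0, 0, 1, 0.684, 0.202, 0, 0, 0, 0, 1, 0.684, 0.202, 0, 0, 0, 0, 1, 0.684, 0.202, 0, 0, 0, 0, 1])

```text
time: 10.2
tool_pos: [539.8, -100.5, 321.4]
tcp_rot: [-180.0, -0.0, 89.9]
ft_force: [0.8, -0.1, -1.1]
finger_gap: 85.9
grip_force: 0.0
```

```bash
python3 - <<'E'
from h import *
c=viewer.get_calibration("wrist");p=viewer.snapshot("wrist")[:,:,::-1];cv2.imwrite("pics/w3.png",p);np.save("w3.npy",c,allow_pickle=True)
cv2.imwrite("pics/t3.png",viewer.snapshot("top")[:,:,::-1])
s=sense();print(s["tool_pos"])
T=cv2.imread("pics/t3.png")[200:300,330:450];cv2.imwrite("pics/m3.png",np.vstack([p,np.pad(cv2.resize(T,(216,180),interpolation=2),((0,0),(0,344),(0,0)))]))
E
```

```text
[ 539.86891542 -100.20442435  321.44467802]
```

View pics/m3.png

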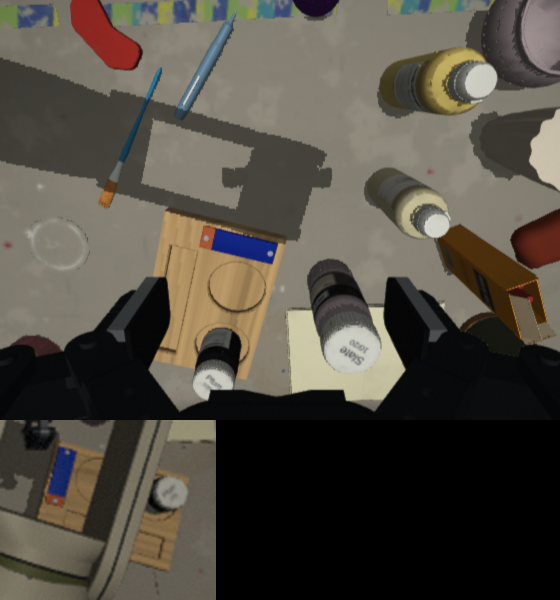

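The black jar sits in the lower well. Cream cap is at (434,222), yellow cap at (479,82), and the pen runs (235,17)–(181,112); a wax box stands next to the cream bottle, so I'll check that clearance.

```bash
python3 - <<'E'
from w import *
I=cv2.imread("pics/w3.png");c=np.load("w3.npy",allow_pickle=True).item();ct=viewer.get_calibration("top")
a=lid(I,c,(418,200,455,243),175);y=lid(I,c,(455,60,500,103),190)
print(tri([ray(ct,(346.1,154.6)),ray(c,a)]),tri([ray(ct,(303.2,147.5)),ray(c,y)]))
for p in((447,226),(512,284),(541,290),(541,338),(470,232)):print("box",[plane(c,p,z).round(0)[:2].tolist() for z in(0,120)])
x0,y0,x1,y1=170,8,245,122; m=cv2.inRange(cv2.cvtColor(I[y0:y1,x0:x1],cv2.COLOR_BGR2HSV),(90,50,30),(120,255,255)); q=cv2.minAreaRect(big(m)); b=cv2.boxPoints(q)+[x0,y0]; print("pen",b.tolist(),[plane(c,t,8).round(0)[:2].tolist() for t in b], plane(c,np.add(q[0],[x0,y0]),8))
p1=plane(c,(235,17),8);p2=plane(c,(181,112),8);print(p1,p2,np.degrees(np.arctan2(*(p1-p2)[1::-1])))
E
```

```text
lid [432.5 218.4] [35.5 39.3] [ 678.7 -125.7  175. ]
lid [480.9  81.7] [30.5 39.8] [695.4 -12.  190. ]
(array([ 695.89663676, -137.63609793,  137.18936919]), np.float64(0.4426607229053453)) (array([699.11788448, -10.60661766, 181.38024225]), np.float64(1.2111927911937581))
box [[778.0, -193.0], [719.0, -152.0]]
box [[886.0, -283.0], [800.0, -220.0]]
box [[930.0, -293.0], [834.0, -227.0]]
box [[948.0, -376.0], [847.0, -289.0]]
box [[812.0, -202.0], [745.0, -159.0]]
pen [[172.0829553604126, 114.28714752197266], [230.03008651733398, 9.257978439331055], [240.57794189453125, 15.077484130859375], [182.63080978393555, 120.10665130615234]] [[409.0, -42.0], [487.0, 76.0], [499.0, 70.0], [422.0, -49.0]] [455.58586716  16.32087726   8.        ]
[492.04661398  68.12831696   8.        ] [420.68284105 -38.8345282    8.        ] 56.289463356613744
```

```bash
python3 - <<'E'
from w import *
from g import *
I=cv2.imread("pics/w3.png");c=np.load("w3.npy",allow_pickle=True).item();ct=viewer.get_calibration("top")
J=I[200:245,412:456];h=cv2.cvtColor(J,cv2.COLOR_BGR2HSV)
for s in(15,22,30):
    m=(h[...,1]<s)&(h[...,2]>150); k=big(m);(p,ax,_)=cv2.fitEllipse(k);p=np.add(p,[412,200]);print(s,p,ax,plane(c,p,175).round(1),tri([ray(ct,(346.1,154.6)),ray(c,p)]))
rel((540,-100.4,322,90),(684,-131,260,90),(684,-131,108,90))
E
```

```text
15 [436.52410507 224.71890068] (20.78974723815918, 27.580097198486328) [ 683.  -131.6  175. ] (array([ 682.36700739, -130.8397317 ,  176.83196569]), np.float64(0.23016895859958886))
22 [436.67849922 224.67159653] (21.185747146606445, 28.268381118774414) [ 683.1 -131.5  175. ] (array([ 682.3858176 , -130.78738189,  176.94656409]), np.float64(0.1644359179403821))
30 [436.9136467  224.73777199] (21.732196807861328, 28.578208923339844) [ 683.3 -131.6  175. ] (array([ 682.18335287, -130.62149721,  177.71487168]), np.float64(0.09291070589326778))
(684, -131, 260, 90) -> [-0.0765, 0.36, 0.155] tz -0.0
(684, -131, 108, 90) -> [-0.0765, 0.36, 0.535] tz -0.0
```

Emit:
carry_out(increments=[-0.077, 0.359, 0.155, 0, 0, 0, 1, -0.077, 0.359, 0.155, 0, 0, 0, 1, -0.077, 0.359, 0.155, 0, 0, 0, 1, -0.077, 0.359, 0.155, 0, 0, 0, 1, -0.077, 0.359, 0.25, 0, 0, 0, 1, -0.077, 0.359, 0.35, 0, 0, 0, 1, -0.077, 0.359, 0.45, 0, 0, 0, 1, -0.077, 0.359, 0.51, 0, 0, 0, 1, -0.077, 0.359, 0.533, 0, 0, 0, 1, -0.077, 0.359, 0.533, 0, 0, 0, 1])

```text
time: 11.55
tool_pos: [683.5, -130.6, 109.1]
tcp_rot: [180.0, 0.0, 90.0]
ft_force: [-0.2, 0.1, 0.8]
finger_gap: 85.4
grip_force: 0.0
```

Emit:
carry_out(increments=[0, 0, 0, 0, 0, 0, -0.2, 0, 0, 0, 0, 0, 0, -0.2, 0, 0, 0, 0, 0, 0, -0.2, 0, 0, 0, 0, 0, 0, -0.2, 0, 0, 0, 0, 0, 0, -0.2, 0, 0, 0, 0, 0, 0, -0.2, 0, 0, 0, 0, 0, 0, -0.2, 0, 0, 0, 0, 0, 0, -0.2, 0, 0, 0, 0, 0, 0, -0.2, 0, 0, 0, 0, 0, 0, -0.2], force=50)

```text
time: 12.8
tool_pos: [684.8, -131.0, 110.7]
tcp_rot: [179.8, 0.1, 90.0]
ft_force: [-1.3, -0.6, 6.0]
finger_gap: 47.6
grip_force: 50.8
```

```bash
python3 - <<'E'
from g import *
rel((684,-131,108.5,90),(684,-131,180,90),(484,-140,180,90))
rel((484,-140,180,90),(484,-276.5,180,90),(484,-276.5,121,90))
E
```

```text
(684, -131, 180, 90) -> [0.0, 0.0, -0.1788] tz -0.0
(484, -140, 180, 90) -> [-0.0225, -0.5, -0.1788] tz -0.0
(484, -276.5, 180, 90) -> [-0.3412, 0.0, -0.0] tz -0.0
(484, -276.5, 121, 90) -> [-0.3412, 0.0, 0.1475] tz -0.0
```

Emit:
carry_out(increments=[0, 0, -0.05, 0, 0, 0, -0.2, 0, 0, -0.12, 0, 0, 0, -0.2, 0, 0, -0.18, 0, 0, 0, -0.2, -0.022, -0.1, -0.18, 0, 0, 0, -0.2, -0.022, -0.2, -0.18, 0, 0, 0, -0.2, -0.022, -0.3, -0.18, 0, 0, 0, -0.2, -0.022, -0.4, -0.18, 0, 0, 0, -0.2, -0.022, -0.46, -0.18, 0, 0, 0, -0.2, -0.022, -0.5, -0.18, 0, 0, 0, -0.2, -0.022, -0.5, -0.18, 0, 0, 0, -0.2])

```text
time: 14.05
tool_pos: [482.8, -139.4, 181.0]
tcp_rot: [180.0, 0.0, 90.0]
ft_force: [-0.7, 0.3, -6.5]
finger_gap: 47.7
grip_force: 52.4
```

Emit:
carry_out(increments=[-0.1, 0, 0, 0, 0, 0, -0.2, -0.2, 0, 0, 0, 0, 0, -0.2, -0.28, 0, 0, 0, 0, 0, -0.2, -0.341, 0, 0, 0, 0, 0, -0.2, -0.341, 0, 0, 0, 0, 0, -0.2, -0.341, 0, 0.05, 0, 0, 0, -0.2, -0.341, 0, 0.09, 0, 0, 0, -0.2, -0.341, 0, 0.12, 0, 0, 0, -0.2, -0.341, 0, 0.135, 0, 0, 0, -0.2, -0.341, 0, 0.142, 0, 0, 0, -0.2])

```text
time: 15.3
tool_pos: [483.7, -275.7, 123.8]
tcp_rot: [-180.0, 0.0, 90.0]
ft_force: [-3.7, 1.8, 5.6]
finger_gap: 47.2
grip_force: 52.4
```

```bash
python3 - <<'E'
from g import *
rel((484,-276.5,123,90),(484,-276.5,240,90),(454.5,13.5,150,57))
rel((454.5,13.5,150,57),(454.5,13.5,4.5,57))
E
```

```text
(484, -276.5, 240, 90) -> [0.0, 0.0, -0.2925] tz -0.0
(454.5, 13.5, 150, 57) -> [0.725, -0.0738, -0.0675] tz 0.0917
(454.5, 13.5, 4.5, 57) -> [0.0, 0.0, 0.3638] tz -0.0
```

Emit:
carry_out(increments=[0, 0, 0, 0, 0, 0, 1, 0, 0, 0, 0, 0, 0, 1, 0, 0, 0, 0, 0, 0, 1, 0, 0, -0.03, 0, 0, 0, 1, 0, 0, -0.08, 0, 0, 0, 1, 0, 0, -0.16, 0, 0, 0, 1, 0, 0, -0.25, 0, 0, 0, 1, 0, 0, -0.3, 0, 0, 0, 1, 0, 0, -0.3, 0, 0, 0, 1, 0, 0, -0.3, 0, 0, 0, 1])

```text
time: 16.55
tool_pos: [483.1, -275.5, 242.1]
tcp_rot: [-179.9, -0.1, 90.0]
ft_force: [0.7, 1.1, -0.8]
finger_gap: 85.2
grip_force: 0.0
```

Emit:
carry_out(increments=[0.2, -0.02, 0, 0, 0, 0, 0.06, 0.724, -0.072, 0.232, 0, 0, 0.092, 0.06, 0.724, -0.072, 0.232, 0, 0, 0.092, 0.06, 0.724, -0.072, 0.232, 0, 0, 0.092, 0.06, 0.724, -0.072, 0.232, 0, 0, 0.092, 0.06, 0.724, -0.072, 0.232, 0, 0, 0.092, 0.06, 0.724, -0.072, 0.232, 0, 0, 0.092, 0.06, 0.724, -0.072, 0.232, 0, 0, 0.092, 0.06, 0.724, -0.072, 0.232, 0, 0, 0.092, 0.06, 0.724, -0.072, 0.232, 0, 0, 0.092, 0.06])

```text
time: 17.8
tool_pos: [455.1, 12.9, 151.1]
tcp_rot: [180.0, -0.0, 56.8]
ft_force: [-0.1, 0.0, 0.7]
finger_gap: 45.1
grip_force: 0.0
```

```bash
python3 - <<'E'
from h import *
c=viewer.get_calibration("wrist");p=viewer.snapshot("wrist")[:,:,::-1];np.save("w4.npy",c,allow_pickle=True);cv2.imwrite("pics/w4.png",p)
s=sense();print(s["tool_pos"],s["tcp_rot"],s["finger_gap"])
S=viewer.snapshot("scene")[:,:,::-1];cv2.imwrite("pics/s4.png",S)
cv2.imwrite("pics/m4.png",np.hstack([cv2.resize(p,(440,330)),cv2.resize(S[210:420,180:400],None,fx=1.6,fy=1.57)]))
E
```

```text
[455.02819703  13.08531606 150.96906323] [ 1.79976467e+02 -1.13630809e-02  5.68224111e+01] 45.16765100414091
```

View pics/m4.png

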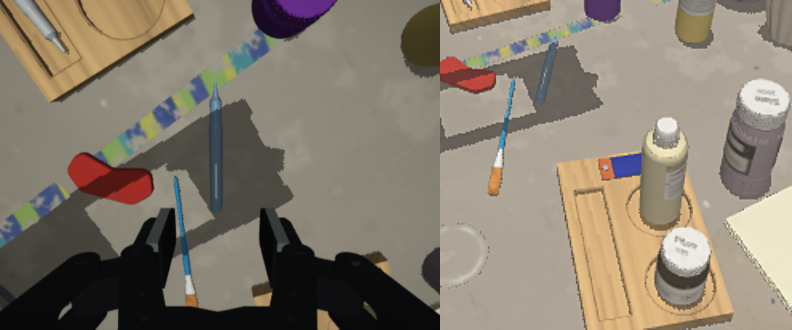

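Bottle and jar stand in the blue board's wells. The pen is aligned with the tool, running from (274,108) to (274,267) full-size; the brush tip is at (225,226), so I'll check it against the left finger.

```bash
python3 - <<'E'
from h import *
c=np.load("w4.npy",allow_pickle=True).item()
a=np.radians(56.8);t=np.array([np.cos(a),np.sin(a)]);y=np.array([np.sin(a),-np.cos(a)])
for n,p,z in(("tip",(274,108),7),("end",(275,267),7),("mid",(274,190),7),("brush",(225,226),4),("brush2",(234,310),4)):
    X=plane(c,p,z)[:2];d=X-[455,13];print(n,X.round(1),"tool x,y",(d@t).round(1),(d@y).round(1))
E
```

```text
tip [491.8  72.1] tool x,y 69.6 -1.6
end [415.4 -45.6] tool x,y -70.7 -1.0
mid [454.5  15.4] tool x,y 1.7 -1.7
brush [399.3  11.3] tool x,y -32.0 -45.7
brush2 [356.8 -63. ] tool x,y -117.4 -40.5
```

Emit:
carry_out(increments=[0, -0.004, 0.1, 0, 0, 0, 0.06, 0, -0.004, 0.2, 0, 0, 0, 0.06, 0, -0.004, 0.29, 0, 0, 0, 0.06, 0, -0.004, 0.34, 0, 0, 0, 0.06, 0, -0.004, 0.366, 0, 0, 0, 0.06, 0, -0.004, 0.366, 0, 0, 0, 0.06, 0, -0.004, 0.366, 0, 0, 0, -0.9, 0, -0.004, 0.366, 0, 0, 0, -0.9, 0, -0.004, 0.366, 0, 0, 0, -0.9, 0, -0.004, 0.366, 0, 0, 0, -0.9], force=25)

```text
time: 19.15
tool_pos: [453.7, 14.6, 4.6]
tcp_rot: [180.0, -0.0, 56.9]
ft_force: [-0.5, 0.1, -0.1]
finger_gap: 4.3
grip_force: 0.0
```

Emit:
carry_out(increments=[0, 0, 0, 0, 0, 0, -0.9, 0, 0, 0, 0, 0, 0, -0.9, 0, 0, 0, 0, 0, 0, -0.9, 0, 0, -0.03, 0, 0, 0, -0.9, 0, 0, -0.08, 0, 0, 0, -0.9, 0, 0, -0.16, 0, 0, 0, -0.9, 0, 0, -0.25, 0, 0, 0, -0.9, 0, 0, -0.25, 0, 0, 0, -0.9, 0, 0, -0.25, 0, 0, 0, -0.9, 0, 0, -0.25, 0, 0, 0, -0.9])

```text
time: 20.4
tool_pos: [452.4, 14.7, 103.1]
tcp_rot: [-179.9, 0.1, 56.9]
ft_force: [-0.1, -0.8, 0.1]
finger_gap: 4.4
grip_force: 0.0
```

```bash
python3 - <<'E'
from h import *
c=viewer.get_calibration("wrist");p=viewer.snapshot("wrist")[:,:,::-1];np.save("w5.npy",c,allow_pickle=True)
S=viewer.snapshot("scene")[:,:,::-1]
cv2.imwrite("pics/m5.png",np.hstack([cv2.resize(p,(440,330)),cv2.resize(S[170:280,190:310],(360,330),interpolation=2)]))
E
```

```text
(no output)
```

View pics/m5.png

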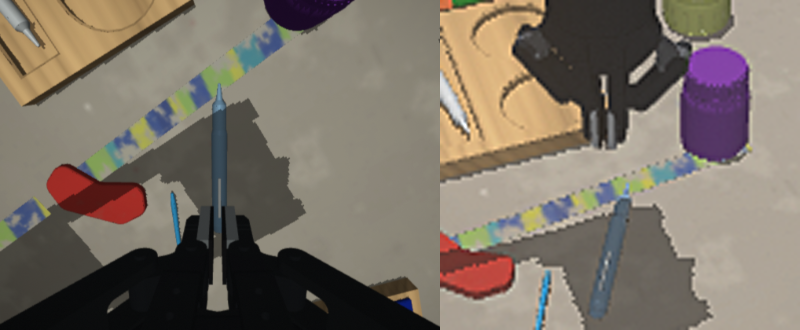

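The pen lies unmoved and aligned with the fingers (its tip at (279,108) full-size); the fingers closed over its rounded top. I'll retry lower, with a narrower opening.

```bash
python3 - <<'E'
from h import *
c=np.load("w5.npy",allow_pickle=True).item();s=sense();print(s["tool_pos"],s["tcp_rot"][2])
a=np.radians(s["tcp_rot"][2]);t=np.array([np.cos(a),np.sin(a)]);y=np.array([np.sin(a),-np.cos(a)])
for n,p,z in(("tip",(279,108),7),("body",(279,190),7),("body2",(279,230),7)):
    X=plane(c,p,z)[:2];d=X-s["tool_pos"][:2];print(n,X.round(1),(d@t).round(1),(d@y).round(1))
E
```

```text
[452.53872802  14.69620026 103.1742419 ] 56.88654903361291
tip [492.2  72.7] 70.3 1.6
body [461.   24.6] 13.0 1.7
body2 [444.2  -1.2] -17.8 1.7
```

Emit:
carry_out(increments=[0, 0.004, 0, 0, 0, 0, -0.4, 0, 0.004, 0.1, 0, 0, 0, -0.4, 0, 0.004, 0.17, 0, 0, 0, -0.4, 0, 0.004, 0.22, 0, 0, 0, -0.4, 0, 0.004, 0.24, 0, 0, 0, -0.4, 0, 0.004, 0.25, 0, 0, 0, -0.4, 0, 0.004, 0.255, 0, 0, 0, -0.4, 0, 0.004, 0.255, 0, 0, 0, -0.4, 0, 0.004, 0.255, 0, 0, 0, -0.4, 0, 0.004, 0.255, 0, 0, 0, -0.4])

```text
time: 21.75
tool_pos: [455.1, 13.8, 2.7]
tcp_rot: [180.0, -0.0, 56.9]
ft_force: [0.2, 0.5, -0.2]
finger_gap: 25.8
grip_force: 0.0
```

Emit:
carry_out(increments=[0, 0, 0, 0, 0, 0, -1, 0, 0, 0, 0, 0, 0, -1, 0, 0, 0, 0, 0, 0, -1, 0, 0, 0, 0, 0, 0, -1, 0, 0, 0, 0, 0, 0, -1, 0, 0, 0, 0, 0, 0, -1, 0, 0, 0, 0, 0, 0, -1, 0, 0, 0, 0, 0, 0, -1, 0, 0, 0, 0, 0, 0, -1, 0, 0, 0, 0, 0, 0, -1])

```text
time: 23.0
tool_pos: [454.7, 13.8, 2.3]
tcp_rot: [-180.0, 0.0, 56.9]
ft_force: [-0.3, -0.0, -0.4]
finger_gap: -0.2
grip_force: 0.0
```

```bash
python3 - <<'E'
from h import *
c=viewer.get_calibration("wrist");p=viewer.snapshot("wrist")[:,:,::-1];np.save("w6.npy",c,allow_pickle=True);cv2.imwrite("pics/w6.png",p)
S=viewer.snapshot("scene")[:,:,::-1]
cv2.imwrite("pics/m6.png",np.hstack([cv2.resize(p,(440,330)),cv2.resize(S[170:280,190:310],(360,330),interpolation=2)]))
s=sense();print(s["tool_pos"],s["tcp_rot"],c["t"],-c["R"].T@c["t"])
E
```

```text
[454.74628593  13.76377704   2.30178865] [1.79999807e+02 1.35591199e-03 5.68919248e+01] [-373.34151325  272.07882956  256.61541057] [495.66544633  76.56093453 166.48252932]
```

View pics/m6.png

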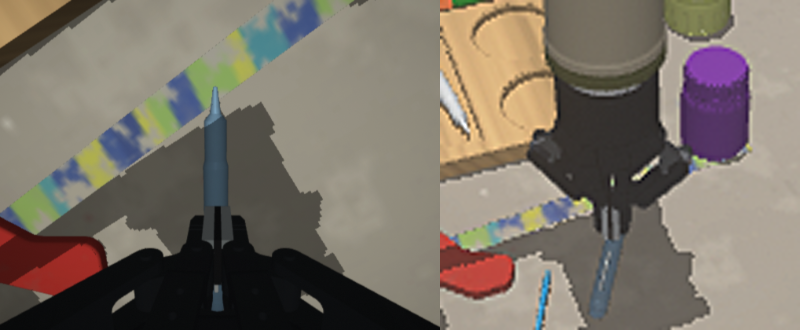

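```bash
python3 - <<'E'
from h import *
c=viewer.get_calibration("scene");w=np.load("w6.npy",allow_pickle=True).item()
def pr(c,X): q=c["R"]@np.array(X,float)+c["t"]; return (np.array([c["fx"]*q[0],c["fy"]*q[1]])/q[2]+[c["cx"],c["cy"]]).round(1)
for z in(0,2,7,14,20,30):print(z,pr(c,(455,14,z)),pr(w,(455,14,z)),"pen",pr(c,(454.5,15,z)))
s=cv2.resize(viewer.snapshot("scene")[210:290,210:290,::-1],(560,560),interpolation=2)
cv2.imwrite("pics/s6.png",np.clip(s*1.6,0,255))
E
```

```text
0 [247.1 253.7] [276.5 259.4] pen [246.7 253.5]
2 [247.  253.2] [276.5 261.1] pen [246.7 253. ]
7 [247.  251.8] [276.5 265.5] pen [246.6 251.6]
14 [246.9 249.8] [276.6 272.1] pen [246.5 249.6]
20 [246.8 248.2] [276.6 278.2] pen [246.5 247.9]
30 [246.7 245.3] [276.6 289.3] pen [246.3 245.1][ WARN:0@1.936] global loadsave.cpp:1063 imwrite_ Unsupported depth image for selected encoder is fallbacked to CV_8U.
```

View pics/s6.png

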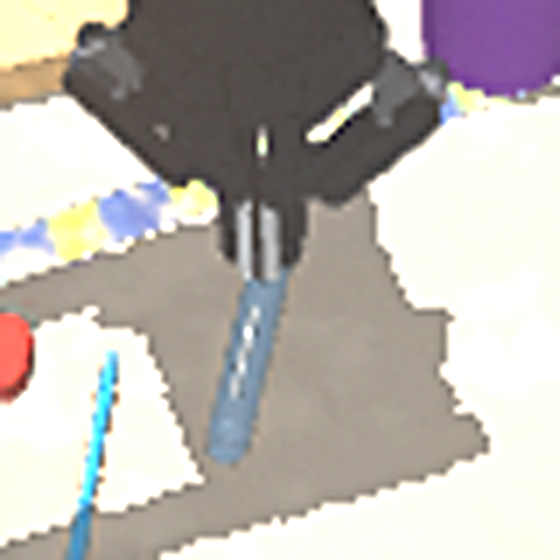

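The finger tips project to about z 14–16 (scene pixel (247,250)) although the TCP reads 2.3, so the real fingers end above the nominal TCP. I'll go lower in small steps and watch the force.

Emit:
carry_out(increments=[0, 0, -0.05, 0, 0, 0, -1, 0, 0, -0.05, 0, 0, 0, -0.3, 0, 0, -0.05, 0, 0, 0, -0.3, 0, 0, -0.05, 0, 0, 0, -0.3, 0, 0, -0.03, 0, 0, 0, -0.3, 0, 0, -0.01, 0, 0, 0, -0.3, 0, 0, 0, 0, 0, 0, -0.3, 0, 0, 0.005, 0, 0, 0, -0.3, 0, 0, 0.01, 0, 0, 0, -0.3, 0, 0, 0.01, 0, 0, 0, -0.3])

```text
time: 24.4
tool_pos: [454.8, 13.8, -1.7]
tcp_rot: [180.0, -0.0, 56.9]
ft_force: [-0.6, 1.2, -0.5]
finger_gap: 29.9
grip_force: 0.0
```

Emit:
carry_out(increments=[0, 0, 0.002, 0, 0, 0, -0.3, 0, 0, 0.004, 0, 0, 0, -0.3, 0, 0, 0.006, 0, 0, 0, -0.3, 0, 0, 0.008, 0, 0, 0, -0.3, 0, 0, 0.01, 0, 0, 0, -0.3, 0, 0, 0.01, 0, 0, 0, -1, 0, 0, 0.01, 0, 0, 0, -1, 0, 0, 0.01, 0, 0, 0, -1, 0, 0, 0.01, 0, 0, 0, -1, 0, 0, 0.01, 0, 0, 0, -1])

```text
time: 25.65
tool_pos: [454.8, 13.8, -5.7]
tcp_rot: [-180.0, 0.0, 56.9]
ft_force: [-0.0, 0.3, -1.1]
finger_gap: -0.2
grip_force: 0.0
```

Emit:
carry_out(increments=[0, 0, 0, 0, 0, 0, -0.3, 0, 0, 0, 0, 0, 0, -0.3, 0, 0, 0, 0, 0, 0, -0.3, 0, 0, 0.003, 0, 0, 0, -0.3, 0, 0, 0.006, 0, 0, 0, -0.3, 0, 0, 0.01, 0, 0, 0, -0.3, 0, 0, 0.014, 0, 0, 0, -0.3, 0, 0, 0.014, 0, 0, 0, -1, 0, 0, 0.014, 0, 0, 0, -1, 0, 0, 0.014, 0, 0, 0, -1])

```text
time: 26.9
tool_pos: [454.8, 13.8, -11.3]
tcp_rot: [-180.0, 0.0, 56.9]
ft_force: [0.2, -0.0, -0.3]
finger_gap: 13.2
grip_force: 25.8
```

Gripped at 25.8 N with a 13 mm gap. I'll lift it gently and carry it to the groove.

```bash
python3 - <<'E'
from g import *
rel((454.8,13.8,-11.5,56.9),(454.8,13.8,90,56.9),(393,-150,90,76),(393,-299.5,90,76.1))
rel((393,-299.5,90,76.1),(393,-299.5,4,76.1))
E
```

```text
(454.8, 13.8, 90, 56.9) -> [0.0, 0.0, -0.2537] tz -0.0
(393, -150, 90, 76) -> [-0.4274, 0.0942, -0.2537] tz -0.0531
(393, -299.5, 90, 76.1) -> [-0.7405, 0.2983, -0.2537] tz -0.0533
(393, -299.5, 4, 76.1) -> [0.0, 0.0, 0.215] tz -0.0
```

Emit:
carry_out(increments=[0, 0, 0, 0, 0, 0, -1, 0, 0, -0.01, 0, 0, 0, -1, 0, 0, -0.03, 0, 0, 0, -1, 0, 0, -0.06, 0, 0, 0, -1, 0, 0, -0.1, 0, 0, 0, -1, 0, 0, -0.15, 0, 0, 0, -1, 0, 0, -0.2, 0, 0, 0, -1, 0, 0, -0.25, 0, 0, 0, -1, 0, 0, -0.254, 0, 0, 0, -1, 0, 0, -0.254, 0, 0, 0, -1])

```text
time: 28.15
tool_pos: [454.7, 13.8, 90.3]
tcp_rot: [180.0, -0.0, 56.9]
ft_force: [0.0, 0.4, -0.6]
finger_gap: 13.4
grip_force: 25.8
```

Emit:
carry_out(increments=[-0.12, 0.025, 0, 0, 0, -0.015, -1, -0.24, 0.05, 0, 0, 0, -0.03, -1, -0.36, 0.08, 0, 0, 0, -0.053, -1, -0.427, 0.094, 0, 0, 0, -0.053, -1, -0.427, 0.094, 0, 0, 0, -0.053, -1, -0.5, 0.142, 0, 0, 0, -0.053, -1, -0.6, 0.207, 0, 0, 0, -0.053, -1, -0.7, 0.272, 0, 0, 0, -0.053, -1, -0.74, 0.298, 0, 0, 0, -0.053, -1, -0.74, 0.298, 0, 0, 0, -0.053, -1])

```text
time: 29.4
tool_pos: [392.8, -299.0, 89.6]
tcp_rot: [-179.9, -0.1, 75.9]
ft_force: [0.3, 0.6, 0.1]
finger_gap: 13.1
grip_force: 25.8
```

```bash
python3 - <<'E'
from h import *
c=viewer.get_calibration("wrist");p=viewer.snapshot("wrist")[:,:,::-1];np.save("w7.npy",c,allow_pickle=True)
s=sense();print(s["tool_pos"],s["tcp_rot"][2],s["finger_gap"])
cv2.imwrite("pics/w7.png",p)
E
```

```text
[ 392.82822159 -298.0885415    89.54895778] 75.94730430459995 13.375386050201955
```

View pics/w7.png

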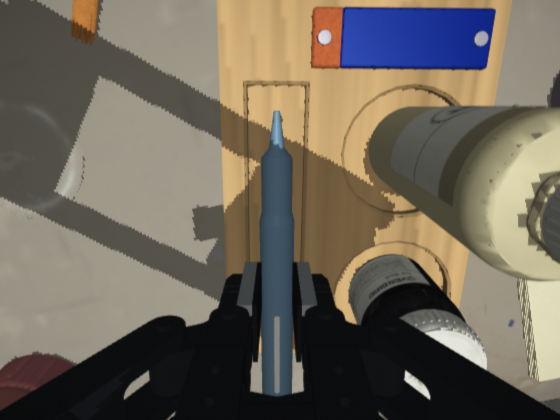

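The pen (column 277) sits centred on the groove (245–308, end at row 82), tip inside; lowering it and opening only a little.

Emit:
carry_out(increments=[0, 0, 0.06, 0, 0, 0, -1, 0, 0, 0.11, 0, 0, 0, -1, 0, 0, 0.15, 0, 0, 0, -1, 0, 0, 0.18, 0, 0, 0, -1, 0, 0, 0.195, 0, 0, 0, -1, 0, 0, 0.205, 0, 0, 0, -1, 0, 0, 0.21, 0, 0, 0, -1, 0, 0, 0.215, 0, 0, 0, -1, 0, 0, 0.217, 0, 0, 0, -1, 0, 0, 0.217, 0, 0, 0, -1])

```text
time: 30.7
tool_pos: [393.0, -299.4, 3.6]
tcp_rot: [180.0, 0.0, 76.0]
ft_force: [0.5, -0.3, -0.7]
finger_gap: 13.0
grip_force: 25.8
```

Emit:
carry_out(increments=[0, 0, 0.005, 0, 0, 0, -1, 0, 0, 0.005, 0, 0, 0, -0.5, 0, 0, 0.005, 0, 0, 0, -0.5, 0, 0, 0.005, 0, 0, 0, -0.5, 0, 0, -0.01, 0, 0, 0, -0.5, 0, 0, -0.05, 0, 0, 0, -0.5, 0, 0, -0.15, 0, 0, 0, -0.5, 0, 0, -0.3, 0, 0, 0, -0.5, 0, 0, -0.45, 0, 0, 0, -0.5, 0, 0, -0.6, 0, 0, 0, -0.5])

```text
time: 31.95
tool_pos: [392.7, -299.1, 247.0]
tcp_rot: [179.9, 0.1, 76.0]
ft_force: [1.6, -1.1, 0.5]
finger_gap: 21.4
grip_force: 0.0
```

```bash
python3 - <<'E'
from h import *
from g import *
c=viewer.get_calibration("wrist");p=viewer.snapshot("wrist")[:,:,::-1];np.save("w8.npy",c,allow_pickle=True);cv2.imwrite("pics/w8.png",p)
s=sense();P=list(s["tool_pos"].round(1))+[round(s["tcp_rot"][2],1)];print(P)
rel(tuple(P),(500,20,290,90));rel((500,20,290,90),(647,263.5,230,90),(647,263.5,104,90))
# pen check: blue mask in groove area
m=cv2.inRange(cv2.cvtColor(p,cv2.COLOR_BGR2HSV),(95,60,40),(112,200,255));q=cv2.minAreaRect(big(m));b=cv2.boxPoints(q)
E=[plane(c,(b[i]+b[(i+1)%4])/2,19) for i in range(4)];a=np.radians(-13.9);R=np.array([[np.cos(a),-np.sin(a)],[np.sin(a),np.cos(a)]])
for e in E: print("pen edge mid, board frame",(R.T@(e[:2]-[443.8,-298])).round(1))
E
```

```text
[np.float64(395.3), np.float64(-301.5), np.float64(256.7), np.float64(76.0)]
(500, 20, 290, 90) -> [0.8432, 0.0595, -0.0833] tz -0.0389
(647, 263.5, 230, 90) -> [0.6088, 0.3675, 0.15] tz -0.0
(647, 263.5, 104, 90) -> [0.6088, 0.3675, 0.465] tz -0.0
pen edge mid, board frame [-48.3  56.4]
pen edge mid, board frame [-42.6 -10.9]
pen edge mid, board frame [-48.7 -85.6]
pen edge mid, board frame [-54.4 -10.9]
```

The pen is in the groove (board-frame y −85…56 within −99…71, x −48.5). On to the lime jar.

Emit:
carry_out(increments=[0.1, 0.008, -0.05, 0, 0, 0, -0.5, 0.839, 0.068, -0.116, 0, 0, -0.039, 1, 0.839, 0.068, -0.116, 0, 0, -0.039, 1, 0.839, 0.068, -0.116, 0, 0, -0.039, 1, 0.839, 0.068, -0.116, 0, 0, -0.039, 1, 0.839, 0.068, -0.116, 0, 0, -0.039, 1, 0.839, 0.068, -0.116, 0, 0, -0.039, 1, 0.839, 0.068, -0.116, 0, 0, -0.039, 1, 0.839, 0.068, -0.116, 0, 0, -0.039, 1, 0.839, 0.068, -0.116, 0, 0, -0.039, 1])

```text
time: 33.25
tool_pos: [500.5, 18.6, 290.0]
tcp_rot: [180.0, 0.0, 89.9]
ft_force: [0.3, 0.9, -0.8]
finger_gap: 85.3
grip_force: 0.0
```

Emit:
carry_out(increments=[0.609, 0.367, 0.12, 0, 0, 0, 1, 0.609, 0.367, 0.12, 0, 0, 0, 1, 0.609, 0.367, 0.12, 0, 0, 0, 1, 0.609, 0.367, 0.12, 0, 0, 0, 1, 0.609, 0.367, 0.12, 0, 0, 0, 1, 0.609, 0.367, 0.12, 0, 0, 0, 1, 0.609, 0.367, 0.12, 0, 0, 0, 1, 0.609, 0.367, 0.22, 0, 0, 0, 1, 0.609, 0.367, 0.32, 0, 0, 0, 1, 0.609, 0.367, 0.38, 0, 0, 0, 1])

```text
time: 34.5
tool_pos: [646.6, 261.2, 136.4]
tcp_rot: [-179.9, 0.0, 89.9]
ft_force: [-0.1, 0.2, -0.3]
finger_gap: 85.3
grip_force: 0.0
```

```bash
python3 - <<'E'
from h import *
s=sense();print(s["tool_pos"],s["tcp_rot"][2],s["ft_force"])
E
```

```text
[646.57864429 261.23831044 136.43882806] 89.89798938446961 [-0.14092206  0.18039262 -0.32635939]
```

Emit:
carry_out(increments=[0.005, 0, 0.02, 0, 0, 0, 1, 0.005, 0, 0.04, 0, 0, 0, 1, 0.005, 0, 0.06, 0, 0, 0, 1, 0.005, 0, 0.081, 0, 0, 0, 1, 0.005, 0, 0.081, 0, 0, 0, 1, 0.005, 0, 0.081, 0, 0, 0, 0, 0.005, 0, 0.081, 0, 0, 0, 0, 0.005, 0, 0.081, 0, 0, 0, 0, 0.005, 0, 0.081, 0, 0, 0, 0, 0.005, 0, 0.081, 0, 0, 0, 0], force=55)

```text
time: 35.75
tool_pos: [647.8, 265.7, 106.5]
tcp_rot: [179.9, -0.0, 90.0]
ft_force: [-1.6, 0.1, 5.1]
finger_gap: 56.2
grip_force: 60.3
```

```bash
python3 - <<'E'
from g import *
rel((647,263.3,104.5,90),(647,263,160,90),(472,289,160,90),(472,289,117.5,90))
E
```

```text
(647, 263, 160, 90) -> [-0.0008, 0.0, -0.1388] tz -0.0
(472, 289, 160, 90) -> [0.0642, -0.4375, -0.1388] tz -0.0
(472, 289, 117.5, 90) -> [0.0642, -0.4375, -0.0325] tz -0.0
```

Emit:
carry_out(increments=[0, 0, 0, 0, 0, 0, 0, 0, 0, -0.03, 0, 0, 0, 0, 0, 0, -0.07, 0, 0, 0, 0, 0, 0, -0.12, 0, 0, 0, 0, 0, 0, -0.139, 0, 0, 0, 0, 0.01, -0.06, -0.139, 0, 0, 0, 0, 0.02, -0.13, -0.139, 0, 0, 0, 0, 0.03, -0.2, -0.139, 0, 0, 0, 0, 0.04, -0.27, -0.139, 0, 0, 0, 0, 0.05, -0.33, -0.139, 0, 0, 0, 0])

```text
time: 37.0
tool_pos: [514.5, 285.5, 161.5]
tcp_rot: [180.0, -0.0, 90.0]
ft_force: [1.1, -0.2, -5.2]
finger_gap: 56.3
grip_force: 60.6
```

Emit:
carry_out(increments=[0.011, -0.06, 0, 0, 0, 0, 0, 0.011, -0.106, 0, 0, 0, 0, 0, 0.011, -0.106, 0, 0, 0, 0, 0, 0.011, -0.106, 0.03, 0, 0, 0, 0, 0.011, -0.106, 0.055, 0, 0, 0, 0, 0.011, -0.106, 0.075, 0, 0, 0, 0, 0.011, -0.106, 0.09, 0, 0, 0, 0, 0.011, -0.106, 0.1, 0, 0, 0, 0, 0.011, -0.106, 0.106, 0, 0, 0, 0, 0.011, -0.106, 0.106, 0, 0, 0, 0])

```text
time: 38.25
tool_pos: [473.2, 289.8, 118.9]
tcp_rot: [180.0, -0.0, 90.0]
ft_force: [-0.5, -0.3, -4.5]
finger_gap: 56.7
grip_force: 61.2
```

Emit:
carry_out(increments=[0, 0, 0.002, 0, 0, 0, 0, 0, 0, 0.004, 0, 0, 0, 0, 0, 0, 0.005, 0, 0, 0, 0, 0, 0, 0.005, 0, 0, 0, 1, 0, 0, 0.005, 0, 0, 0, 1, 0, 0, 0.005, 0, 0, 0, 1, 0, 0, -0.03, 0, 0, 0, 1, 0, 0, -0.1, 0, 0, 0, 1, 0, 0, -0.25, 0, 0, 0, 1, 0, 0, -0.4, 0, 0, 0, 1])

```text
time: 39.5
tool_pos: [472.7, 289.5, 281.2]
tcp_rot: [180.0, -0.0, 90.0]
ft_force: [1.2, 0.4, -0.3]
finger_gap: 85.1
grip_force: 0.0
```

```bash
python3 - <<'E'
from g import *
from h import *
s=sense();print(s["tool_pos"],s["tcp_rot"][2])
rel((472.5,290,277,90),(560,30,300,90))
E
```

```text
[472.68110266 289.49972746 281.15406661] 90.00568786793173
(560, 30, 300, 90) -> [-0.65, 0.2188, -0.0575] tz -0.0
```

Emit:
carry_out(increments=[-0.65, 0.219, -0.058, 0, 0, 0, 1, -0.65, 0.219, -0.058, 0, 0, 0, 1, -0.65, 0.219, -0.058, 0, 0, 0, 1, -0.65, 0.219, -0.058, 0, 0, 0, 1, -0.65, 0.219, -0.058, 0, 0, 0, 1, -0.65, 0.219, -0.058, 0, 0, 0, 1, -0.65, 0.219, -0.058, 0, 0, 0, 1, -0.65, 0.219, -0.058, 0, 0, 0, 1, -0.65, 0.219, -0.058, 0, 0, 0, 1, -0.65, 0.219, -0.058, 0, 0, 0, 1])

```text
time: 40.75
tool_pos: [560.5, 30.3, 301.9]
tcp_rot: [-180.0, -0.0, 90.1]
ft_force: [-0.2, -0.3, 0.5]
finger_gap: 85.2
grip_force: 0.0
```

```bash
python3 - <<'E'
from w import *
from g import *
c=viewer.get_calibration("wrist");I=viewer.snapshot("wrist")[:,:,::-1].copy();cv2.imwrite("pics/w9.png",I);np.save("w9.npy",c,allow_pickle=True)
s=sense();print(s["tool_pos"])
q=c["R"]@np.array([696.5,-11.5,190])+c["t"];u=np.array([c["fx"]*q[0]/q[2]+c["cx"],c["fy"]*q[1]/q[2]+c["cy"]]).round().astype(int);print(u)
x0,y0=u-30;h=cv2.cvtColor(I[y0:y0+60,x0:x0+60],cv2.COLOR_BGR2HSV)
for t in(15,25,35):
    k=big((h[...,1]<t)&(h[...,2]>150));(p,ax,_)=cv2.fitEllipse(k);p=np.add(p,[x0,y0]);print(p,ax,plane(c,p,190).round(1))
rel((560,30,300,90),(697,-11,200,90),(697,-11,118,90))
E
```

```text
[560.5657598   30.1982993  301.88634279]
[444 251]
[441.58659363 250.60878181] (24.978416442871094, 29.966859817504883) [694.8 -10.8 190. ]
[441.73346901 250.61302948] (26.064617156982422, 30.1989688873291) [695.  -10.8 190. ]
[441.73940277 250.73134422] (26.29722023010254, 30.192371368408203) [695.  -10.9 190. ]
(697, -11, 200, 90) -> [-0.1025, 0.3425, 0.25] tz 0.0
(697, -11, 118, 90) -> [-0.1025, 0.3425, 0.455] tz 0.0
```

Emit:
carry_out(increments=[-0.103, 0.338, 0.1, 0, 0, 0, 1, -0.103, 0.338, 0.1, 0, 0, 0, 1, -0.103, 0.338, 0.1, 0, 0, 0, 1, -0.103, 0.338, 0.15, 0, 0, 0, 1, -0.103, 0.338, 0.25, 0, 0, 0, 1, -0.103, 0.338, 0.34, 0, 0, 0, 1, -0.103, 0.338, 0.4, 0, 0, 0, 1, -0.103, 0.338, 0.43, 0, 0, 0, 1, -0.103, 0.338, 0.445, 0, 0, 0, 1, -0.103, 0.338, 0.445, 0, 0, 0, 1])

```text
time: 42.05
tool_pos: [696.1, -11.3, 124.7]
tcp_rot: [179.9, 0.0, 90.0]
ft_force: [0.2, 0.2, 0.7]
finger_gap: 85.5
grip_force: 0.0
```

Emit:
carry_out(increments=[0, 0, 0.003, 0, 0, 0, 1, 0, 0, 0.005, 0, 0, 0, 1, 0, 0, 0.008, 0, 0, 0, 1, 0, 0, 0.01, 0, 0, 0, 1, 0, 0, 0.01, 0, 0, 0, 1, 0, 0, 0.01, 0, 0, 0, -0.2, 0, 0, 0.01, 0, 0, 0, -0.2, 0, 0, 0.01, 0, 0, 0, -0.2, 0, 0, 0.01, 0, 0, 0, -0.2, 0, 0, 0.01, 0, 0, 0, -0.2])

```text
time: 43.3
tool_pos: [696.2, -11.6, 120.5]
tcp_rot: [179.9, 0.0, 90.0]
ft_force: [-0.8, -1.4, 5.4]
finger_gap: 51.7
grip_force: 58.3
```

The gap (51.7 on a 58 mm body) suggests the pads are at the shoulder, so I'll open and regrip about 7 mm lower in small steps.

Emit:
carry_out(increments=[0, 0, 0, 0, 0, 0, 1, 0, 0, 0, 0, 0, 0, 1, 0, 0, 0.004, 0, 0, 0, 1, 0, 0, 0.008, 0, 0, 0, 1, 0, 0, 0.012, 0, 0, 0, 1, 0, 0, 0.016, 0, 0, 0, 1, 0, 0, 0.016, 0, 0, 0, 1, 0, 0, 0.016, 0, 0, 0, 1, 0, 0, 0.016, 0, 0, 0, 1, 0, 0, 0.016, 0, 0, 0, 1])

```text
time: 44.55
tool_pos: [695.9, -11.5, 113.6]
tcp_rot: [180.0, 0.0, 90.0]
ft_force: [0.2, 1.4, -1.0]
finger_gap: 85.3
grip_force: 0.0
```

Emit:
carry_out(increments=[0, 0, 0, 0, 0, 0, -0.2, 0, 0, 0, 0, 0, 0, -0.2, 0, 0, 0, 0, 0, 0, -0.2, 0, 0, 0, 0, 0, 0, -0.2, 0, 0, 0, 0, 0, 0, -0.2, 0, 0, 0, 0, 0, 0, -0.2, 0, 0, 0, 0, 0, 0, -0.2, 0, 0, 0, 0, 0, 0, -0.2, 0, 0, 0, 0, 0, 0, -0.2, 0, 0, 0, 0, 0, 0, -0.2])

```text
time: 45.8
tool_pos: [696.2, -11.5, 114.0]
tcp_rot: [180.0, 0.0, 90.0]
ft_force: [0.2, -0.7, 4.9]
finger_gap: 52.7
grip_force: 59.1
```

Emit:
carry_out(increments=[0, 0, -0.05, 0, 0, 0, -0.2, 0, 0, -0.12, 0, 0, 0, -0.2, 0, 0, -0.18, 0, 0, 0, -0.2, 0, -0.1, -0.18, 0, 0, 0, -0.2, 0, -0.2, -0.18, 0, 0, 0, -0.2, 0, -0.3, -0.18, 0, 0, 0, -0.2, 0, -0.4, -0.18, 0, 0, 0, -0.2, 0, -0.5, -0.18, 0, 0, 0, -0.2, 0, -0.573, -0.18, 0, 0, 0, -0.2, 0, -0.573, -0.18, 0, 0, 0, -0.2])

```text
time: 47.05
tool_pos: [464.9, -11.2, 185.6]
tcp_rot: [-179.9, -0.0, 90.0]
ft_force: [0.9, 0.5, -4.5]
finger_gap: 52.4
grip_force: 60.4
```

Emit:
carry_out(increments=[0.1, 0.003, 0, 0, 0, 0, -0.2, 0.22, 0.003, 0, 0, 0, 0, -0.2, 0.34, 0.003, 0, 0, 0, 0, -0.2, 0.44, 0.003, 0, 0, 0, 0, -0.2, 0.503, 0.003, 0, 0, 0, 0, -0.2, 0.503, 0.003, 0, 0, 0, 0, -0.2, 0.503, 0.003, 0.05, 0, 0, 0, -0.2, 0.503, 0.003, 0.09, 0, 0, 0, -0.2, 0.503, 0.003, 0.12, 0, 0, 0, -0.2, 0.503, 0.003, 0.13, 0, 0, 0, -0.2])

```text
time: 48.3
tool_pos: [467.3, 189.2, 132.3]
tcp_rot: [-179.9, 0.0, 90.0]
ft_force: [0.2, 0.2, -5.0]
finger_gap: 52.3
grip_force: 60.3
```

Emit:
carry_out(increments=[0, 0, 0.004, 0, 0, 0, -0.2, 0, 0, 0.008, 0, 0, 0, -0.2, 0, 0, 0.012, 0, 0, 0, -0.2, 0, 0, 0.015, 0, 0, 0, -0.2, 0, 0, 0.016, 0, 0, 0, -0.2, 0, 0, 0.018, 0, 0, 0, -0.2, 0, 0, 0.018, 0, 0, 0, -0.2, 0, 0, 0.018, 0, 0, 0, -0.2, 0, 0, 0.018, 0, 0, 0, -0.2, 0, 0, 0.018, 0, 0, 0, -0.2])

```text
time: 49.55
tool_pos: [467.8, 189.7, 126.3]
tcp_rot: [180.0, -0.0, 90.0]
ft_force: [-0.3, 0.6, -4.8]
finger_gap: 52.4
grip_force: 60.3
```

Emit:
carry_out(increments=[0, 0, 0.002, 0, 0, 0, -0.2, 0, 0, 0.004, 0, 0, 0, -0.2, 0, 0, 0.004, 0, 0, 0, -0.2, 0, 0, 0.004, 0, 0, 0, 1, 0, 0, 0.004, 0, 0, 0, 1, 0, 0, 0.004, 0, 0, 0, 1, 0, 0, -0.03, 0, 0, 0, 1, 0, 0, -0.1, 0, 0, 0, 1, 0, 0, -0.25, 0, 0, 0, 1, 0, 0, -0.4, 0, 0, 0, 1])

```text
time: 50.8
tool_pos: [467.4, 189.6, 288.7]
tcp_rot: [180.0, -0.0, 90.0]
ft_force: [1.5, -0.9, 0.1]
finger_gap: 85.3
grip_force: 0.0
```

Emit:
carry_out(increments=[0, -0.05, -0.1, 0, 0, 0, 1, -0.4, -0.2, -0.1, 0, 0, 0, 1, -0.4, -0.2, -0.1, 0, 0, 0, 1, -0.4, -0.2, -0.1, 0, 0, 0, 1, -0.4, -0.2, -0.1, 0, 0, 0, 1, -0.4, -0.2, -0.1, 0, 0, 0, 1, -0.4, -0.2, -0.1, 0, 0, 0, 1, -0.4, -0.2, -0.1, 0, 0, 0, 1, -0.4, -0.2, -0.1, 0, 0, 0, 1, -0.4, -0.2, -0.1, 0, 0, 0, 1])

```text
time: 52.05
tool_pos: [387.9, 30.0, 326.2]
tcp_rot: [-180.0, -0.0, 90.0]
ft_force: [-0.7, 0.7, -0.1]
finger_gap: 85.3
grip_force: 0.0
```

```bash
python3 - <<'E'
from h import *
S=viewer.snapshot("scene")[:,:,::-1];T=viewer.snapshot("top")[:,:,::-1]
cv2.imwrite("pics/f.png",np.hstack([cv2.resize(S[120:420,150:410],(433,500)),cv2.resize(T[140:290,160:270],(366,500))]))
E
```

```text
(no output)
```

View pics/f.png

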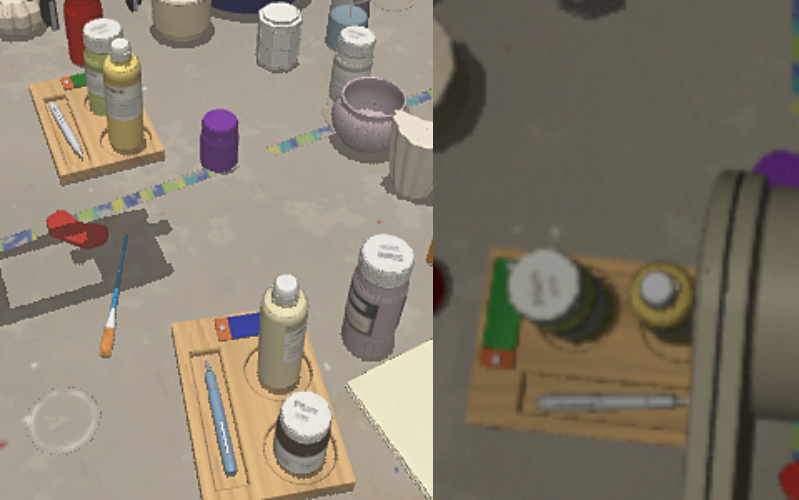

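All five pieces look upright in their pockets, with white pen, lilac and purple jars untouched. One last numerical check of heights and centres.

```bash
python3 - <<'E'
from h import *
ct,cs,cw=[viewer.get_calibration(n) for n in("top","scene","wrist")];S=viewer.snapshot("scene")[:,:,::-1];T=viewer.snapshot("top")[:,:,::-1]
def wh(I,p,r):
    x0,y0=np.array(p)-r;h=cv2.cvtColor(I[y0:y0+2*r,x0:x0+2*r].copy(),cv2.COLOR_BGR2HSV);v=h[...,2];k=h[...,1]<60
    return cen(k&(v>.72*np.percentile(v[k],97)))+[x0,y0]
for n,t,s,r,z,w in(("green",(194,226),(212,142),13,164,(472,289)),("yellow",(228,227),(222,150),9,202,(466.5,190))):
    a,b=wh(T,t,r),wh(S,s,r-2);X,e=tri([ray(ct,a),ray(cs,b)]);print(n,X.round(1),e.round(1),"expect",w,z,"top at z:",plane(ct,a,z).round(1))
for n,s,r,z,w in(("cream",(322,295),13,187,(484,-276.5)),("black",(333,370),16,98,(459.5,-373.5))):
    b=wh(S,s,r);print(n,plane(cs,b,z).round(1),"expect",w)
E
```

```text
green [474.5 290.1 161.6] 0.8 expect (472, 289) 164 top at z: [473.4 289.7 164. ]
yellow [469.  191.1 198.5] 0.1 expect (466.5, 190) 202 top at z: [468.4 190.6 202. ]
cream [ 482.3 -274.7  187. ] expect (484, -276.5)
black [ 458.4 -374.8   98. ] expect (459.5, -373.5)
```

Heights match the seated values (same small side-of-cap bias as before), and centres are within 3 mm. Handing in.

```bash
python3 -c "
from bench import order; print(order.hand_in())"
```

```text
the job is handed in; nothing more can be done
None
```

Both kits are made up and the job is handed in: every jar, bottle and pen measured or looked fully seated in its pocket, the lilac jar was not touched, and the clock read about 52 s of the 147 s allowed.

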